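# Open a screw-capped pressure vessel in its bench holder

### The arm

A 6-joint arm with a two-finger parallel gripper is mounted at the origin on a cart in front of the work surface, level with it; the furniture and walls round the work are solid. World frame = base frame: x ahead of the robot, y to its left, z up, the work surface at z = 0. Lengths are in m, angles in rad, forces in N, time in s.
With the tool pointing down it reaches from about 0.3 to 0.875 m from the base axis. Payload 6.4 kg.
Tool frame: the origin (TCP) lies midway between the tips of the shut fingers; the grasp point (between the pads) lies ctrl.grip_depth behind it (ctrl.grip_depth is the distance from the TCP to the grasp point, in m); x points along the fingers, y is the direction in which the jaws open and shut, and the axes are right-handed (so a half turn about x gives the same grasp; the last joint's range is limited). The gripper opens to 85 mm and grips with 20 to 120 N. Pads are 22 mm wide; open, the fingers measure 114 mm over their backs; the gripper's body (76 mm by 85 mm) begins 54 mm behind the grasp point. The pads swing forward as they close: fully open they stand 13 mm farther back than shut.
Start: joints at [-0.206, 0.181, 1.607, -0, 1.354, -0.206], TCP at [0.575, 0, 0.231] pointing down, gripper open.
Joint ranges: [-2.99, 2.99], [-0.89, 2.07], [0.3, 2.58], [-1.14, 4.28], [0, 2.63], [-3.12, 3.12]. Speed limits (rad/s): [2.57, 2.57, 3.01, 3.14, 3.14, 3.14].

### API

Orientations are given as a unit quaternion [w, x, y, z].
In Python, from bench import ctrl gives the robot as it stands.
- The arm moves only by the tool carry_out, never from a script. Its argument "motion" is one flat list of numbers, 7 for each row, row after row: the turn, a rotation vector about the tool's x, y, z in degrees, then the shift along the tool's x, y, z in m, then the gripper's target within -1 to 1 (shut at 1, half-way at 0, fully open at -1). A call has 1 to 10 rows; each row shifts and turns the pose as measured when the row begins, along the tool's axes as they then stand; what a row does not reach is not made up. A row lasts 1/10 s, in which the tool goes at most 50 mm and 8.59 degrees, less where a joint would pass 70% of its speed; a pose out of reach is approached as far as the arm can. A call with a gripper value outside its range is refused whole. The fingers move at their own pace and stop on an object; the grip force is fixed at half the most. Time passes only in rows, so rows that do not move let the fingers close. It gives the time, the measured TCP pose, the force and the opening at its end, in the units of the state.
- ctrl.get_obs(): the state, without advancing time (a new reading comes with each control period).
- ctrl.camera(name): name is "scene" or "side" or "wrist"; returns the picture (384x512x3 uint8, blue, green, red); there is no depth.
- ctrl.camera_params(name): a dict with "mtx" (3x3 intrinsics, pixels), "pose" (4x4, takes a point from camera to world coordinates); the wrist camera has in their place "hand_eye" (4x4, takes a point from camera to tool coordinates, whose origin is the TCP and whose axes are the tool frame's). Camera axes: x right, y down, z forward; pixel columns grow to the right and rows downward; lengths in m; the calibration is good to about 2 mm. A picture is of the moment at which its call begins: read the wrist's pose just before it. camera_params takes no time and is no camera call.
- ctrl.hand_in(): hands the job in, once; it reports no verdict.
Trained networks look in the newest picture that a camera, given by its name, has taken for a name from the list of things; names that differ only in an ending like _2 or _b are one class to them, and where a whole thing is asked for, a point or a joint stands for the part that bears it (a point fixed in the world has none). Each returns a list of dicts, best first, with "conf" (0 to 1); they miss things now and then, are a little off and sometimes report something else, mostly with a low value. They report only what shows in the picture. A call takes as long as a camera call. They do not tell look-alikes from the thing itself.
- ctrl.boxes_of(camera, thing): "point" ([x, y, z] in m, in the coordinates of the camera as it stood for that picture, good to about 4 mm: the middle of the surface that is visible of it).
- ctrl.trace(camera, thing): "pixels" (384x512 bool, what is visible of it).
- ctrl.landmark_of(camera, thing): "point" ([x, y, z] in m, in the coordinates of the camera as it stood for that picture, good to about 4 mm: a listed point, or the origin of a listed thing).
The state is a dict: "time_s": time; "q": joint angles; "dq": joint speeds; "joint_efforts": joint torques, N m; "eef_pos": TCP position; "eef_rot": TCP orientation; "wrist_force": force on the tool from outside, world axes, zero at the start; "torque": the same for the moment, N m; "opening": opening from 0.0 (shut) to 1.0 (fully open).
Only numpy, scipy, OpenCV 4.12 (cv2) and the standard library are available. Lean on these libraries where they do the work, as an engineer would, in place of code of your own. Each camera call takes 0.05 s, during which the arm holds its last target. There are 200 camera calls.

### The job

Get the steel pressure vessel ready for its liner to be taken out: carry it by its body, never by the cap, to the blue bench holder and seat it fully down between the cheeks with its flats engaged, and let go of it there. Then unscrew the knurled cap anticlockwise, regrasping as often as it takes, until it comes free, lift it clear with the vessel left seated, and lay the cap mouth down in the white tray. Set both down gently rather than dropping them, and leave the other things on the bench where they are.

Things in the scene. Friction and masses are not known exactly. Their poses are not given: they have to be found in the camera images.
- vessel_center (a point): Steel pressure vessel, loose, upright, 121 mm tall with its cap, 0.6 to 0.83 kg plus 0.14 kg of cap. This point: on its axis, 60 mm above its underside; z up the axis, x parallel to the foot flats. The body is round, 62 mm across, plain and good to grip 45 to 82 mm above the underside. Closed, the narrower cap covers 86 to 121 mm: fingers reach down past it to the body.
- vessel_foot (a point): Foot of the vessel, the bright lowest 28 mm; this point on the axis 14 mm above the underside, axes as above. 62 mm across along x, but milled to two parallel flats 52 mm apart that face +y and -y (the same after a half turn).
- vessel_shoulder (a point): Middle of the vessel's shoulder, on the axis 84 mm above the underside. Above it stands the threaded neck, hidden by the cap at first, rim 31 mm higher, white liner in it. Right-hand two-start thread: the cap rises 18 mm a turn and comes free after about 3.85 rad (220 degrees) anticlockwise seen from above, some 0.26 rad of it play. It turns lightly and stays where it is let go.
- cap_center (a point): Knurled round steel cap, loose part, 50 mm across, 35 mm tall, open below (29 mm deep); starts screwed down on the vessel. This point: on its axis half-way up, 17.5 mm above its lower edge (closed: 103.5 mm above the vessel's underside); z up. Closed, its lower edge is 2 mm above the 62 mm wide shoulder, so fingers on the cap must stay above the shoulder.
- holder_seat (a point): Vessel holder bolted to the bench, fixed: blue plate 116 (x) x 100 (y) x 10 mm. This point: centre of its pocket's floor, on top of the plate, 10 mm above the bench; z up. The vessel stands here on the plate, its x axis along the holder's x axis, either way round, with about 3 mm play on each side.
- holder_mouth (a point): Centre of the holder's pocket at the top of its bright walls, 20 mm above the plate, axes as above. Two cheeks (60 mm long along x, 16 mm thick) face each other across y, 58 mm apart, for the vessel's flats; two end stops (12 mm thick, 32 mm wide) face each other across x, 68 mm apart. All have a 5 mm sloping lead-in at the top.
- tray_in (a point): Shallow white instrument tray, fixed, 110 (x) x 140 (y) mm outside, 12 mm high, 4 mm walls and floor; this point is in the middle of its inner floor, 4 mm above the bench, z up.
- bottle_white: Bystander, to be left alone: white plastic bottle with a blue screw cap, 56 mm across, 112 mm tall (to the right of it, from about y = -0.33 m on, a tall fixed mixer overhangs its base plate: keep the arm clear of it), loose; origin at the centre of its underside.
- jar_2: Bystander, to be left alone: small white sample jar with a grey lid, 49 mm across, 40 mm tall, loose; origin at the centre of its underside.
- beaker_small: Bystander, to be left alone: empty clear beaker, 61 mm across, 73 mm tall, loose; origin at the centre of its underside.
- wash_bottle: Bystander, to be left alone: squeeze wash bottle with a bent spout, 69 mm across the body, 276 mm tall, loose; origin at the centre of its underside.
- timer: Bystander, to be left alone: white digital timer lying flat, 56 x 66 x 16 mm, loose; origin at the centre of its underside.
There are look-alikes about, which are no part of the job. Leave any pink or red look-alike of the part that bears cap_center alone.

How it is judged:
On the way, in this order (a step that is already met when the one before it is completed fails the run):
1. the vessel stands fully down in the holder, upright, and is let go (horizontal distance between vessel_center and holder_seat below 0.007 m and z of vessel_center in the frame of holder_seat below 0.064 m and angle between vessel_center's own z axis and vertical below 0.06 rad and contact force between the fingers and vessel below 0.2 N), for 0.2 s.
2. the cap is off: its lower edge is above the neck's rim, with the vessel still down in the holder (horizontal distance between vessel_center and holder_seat below 0.007 m and z of vessel_center in the frame of holder_seat below 0.064 m and angle between vessel_center's own z axis and vertical below 0.06 rad and z of cap_center in the frame of vessel_center above 0.076 m), for 0.1 s.
At the end, for the whole second after the job is handed in: The vessel stands upright (within 3.4 degrees) and fully down in the holder (its axis within 7 mm of the pocket's centre, its underside within 4 mm of the plate), and the cap lies flat (within 6 degrees), mouth down, wholly inside the tray on its floor; both are let go and at rest (horizontal distance between vessel_center and holder_seat below 0.007 m and z of vessel_center in the frame of holder_seat below 0.064 m and angle between vessel_center's own z axis and vertical below 0.06 rad and z of cap_center in the frame of tray_in between 0.014 and 0.021 m and x of cap_center in the frame of tray_in between -0.031 and 0.031 m and y of cap_center in the frame of tray_in between -0.046 and 0.046 m and angle between cap_center's own z axis and vertical below 0.1 rad and linear speed of each of cap, vessel below 0.02 m/s); the robot touches nothing.
It fails at once if the vessel is carried by its cap: more than 3 N between fingers and cap while the vessel is more than 25 mm above the bench (15 mm above its seat) (contact force between the fingers and cap above 3 N and height (world z) of vessel_center above 0.085 m).
It fails at once if the vessel is dropped: it moves faster than 0.6 m/s, untouched by the fingers (linear speed of vessel above 0.6 m/s and contact force between the fingers and vessel below 0.1 N).
It fails at once if the cap is dropped: it moves faster than 0.6 m/s, untouched by the fingers, after it has left the vessel ((linear speed of cap above 0.6 m/s and contact force between the fingers and cap below 0.1 N) and horizontal distance between cap_center and vessel_center above 0.03 m).
It fails at once if a bystander (bottle, jar, beaker, wash bottle or timer) is moved by more than 30 mm (distance of any of bottle_white, jar_2, beaker_small, wash_bottle, timer from where it was at the start of the episode above 0.03 m).
It also fails if it takes over 72 s, if anything falls off the work surface, if the arm or the gripper's body presses on something with over 40 N, if the wrist force passes 120 N, or if a joint passes its speed limit or range.

## Working session

There is one attempt and no reset: what is moved stays moved. The work goes in short steps, Python scripts to look and compute and a tool call to move; the robot and the scene stay as the last step left them, time stands still between calls to the robot, and variables do not carry over. Pictures are saved under pics/ and viewed, about 8 in all and at most 12, crops included, and the job is handed in when it is done.

Besides the shell and the picture viewer there is one more tool, called after "Call:" as name(argument=value, ...) on one line, values as JSON. carry_out: Moves the arm, as the interface text tells. Its arguments: {"type":"object","properties":{"motion":{"type":"array"}},"required":["motion"]}

```bash
ls; mkdir -p pics; cat > h.py <<'E'
import numpy as np, cv2
from scipy.spatial.transform import Rotation as R
from bench import ctrl
def tool():
    o=ctrl.get_obs(); q=o['eef_rot']; T=np.eye(4)
    T[:3,:3]=R.from_quat([q[1],q[2],q[3],q[0]]).as_matrix(); T[:3,3]=o['eef_pos']; return T
def pose(cam,T=None):
    p=ctrl.camera_params(cam)
    return np.array(p['pose']) if 'pose' in p else (tool() if T is None else T)@np.array(p['hand_eye'])
def w(P,p): return P[:3,:3]@np.array(p)+P[:3,3]
def pix(cam,P,X):
    K=np.array(ctrl.camera_params(cam)['mtx']); c=P[:3,:3].T@(np.array(X)-P[:3,3]); return (K@c/c[2])[:2]
E
python3 - <<'E'
from h import *
for c in ['scene','side']:
    P=pose(c); im=ctrl.camera(c); cv2.imwrite(f'pics/{c}1.png',im)
    print(c,P[:3,3].round(3))
    for n in ['vessel_center','vessel_foot','vessel_shoulder','cap_center','holder_seat','holder_mouth','tray_in']:
        for d in ctrl.landmark_of(c,n)[:3]: print(n,round(d['conf'],2),w(P,d['point']).round(4),pix(c,P,w(P,d['point'])).round(0))
    for n in ['bottle_white','jar_2','beaker_small','wash_bottle','timer']:
        for d in ctrl.landmark_of(c,n)[:2]: print(n,round(d['conf'],2),w(P,d['point']).round(3))
o=ctrl.get_obs();print(o['time_s'],ctrl.grip_depth,o['eef_rot'],tool().round(3),o['wrist_force'])
a,b=cv2.imread('pics/scene1.png'),cv2.imread('pics/side1.png')
E
```

```text
pics
scene [-0.159 -0.696  0.649]
vessel_center 0.83 [ 0.5169 -0.192   0.057 ] [309. 253.]
vessel_foot 0.62 [ 0.6663 -0.0107  0.0013] [292. 225.]
vessel_foot 0.59 [ 0.5169 -0.193   0.0139] [308. 267.]
vessel_shoulder 0.68 [ 0.5206 -0.1948  0.085 ] [311. 244.]
cap_center 0.88 [ 0.5143 -0.195   0.1036] [310. 239.]
cap_center 0.78 [ 0.4178 -0.1384  0.0153] [267. 275.]
holder_seat 0.98 [ 5.319e-01 -4.000e-04  1.100e-02] [260. 238.]
holder_mouth 0.17 [ 0.5159 -0.1963  0.1042] [310. 238.]
tray_in 0.93 [0.5108 0.2371 0.0081] [204. 214.]
bottle_white 0.6 [ 0.65  -0.236 -0.001]
beaker_small 0.74 [0.628 0.338 0.001]
wash_bottle 0.58 [ 0.719  0.353 -0.003]
timer 0.6 [ 0.666 -0.01  -0.004]
timer 0.46 [0.512 0.234 0.008]
side [ 0.268 -0.784  0.529]
vessel_center 0.62 [ 0.5178 -0.1952  0.0612] [273. 276.]
vessel_foot 0.77 [ 0.5183 -0.1979  0.0137] [274. 297.]
vessel_shoulder 0.89 [ 0.5189 -0.1916  0.0879] [273. 263.]
cap_center 0.63 [ 0.5173 -0.1942  0.1049] [273. 257.]
cap_center 0.62 [ 0.4154 -0.2343  0.0166] [229. 321.]
cap_center 0.57 [ 0.4206 -0.1366  0.0198] [217. 287.]
holder_seat 0.7 [0.5298 0.0012 0.0128] [246. 246.]
holder_mouth 0.8 [0.5297 0.0044 0.0317] [246. 238.]
tray_in 0.91 [0.5127 0.2348 0.0063] [214. 208.]
tray_in 0.25 [ 6.333e-01 -1.156e-01  2.000e-04] [307. 268.]
bottle_white 0.74 [0.532 0.002 0.03 ]
jar_2 0.83 [ 0.632 -0.114 -0.   ]
beaker_small 0.65 [0.529 0.006 0.03 ]
beaker_small 0.62 [0.622 0.342 0.   ]
wash_bottle 0.9 [ 0.719  0.349 -0.002]
wash_bottle 0.57 [0.623 0.343 0.003]
timer 0.86 [ 0.669 -0.013 -0.001]
1.3 0.0187 [-0.49999369 -0.49999714 -0.50000294  0.50000622] [[-0.     1.    -0.     0.575]
 [ 0.    -0.    -1.     0.   ]
 [-1.    -0.    -0.     0.231]
 [ 0.     0.     0.     1.   ]] [-0.48022999  0.01596791 -0.74362922]
```

View pics/scene1.png

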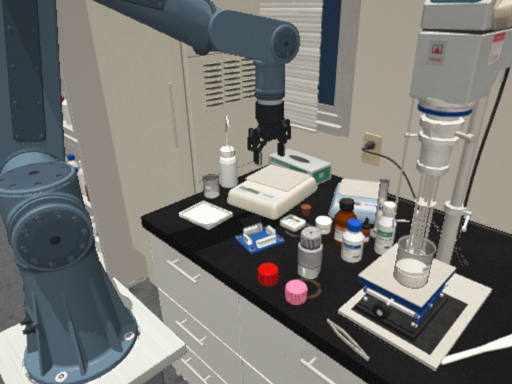

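View pics/side1.png

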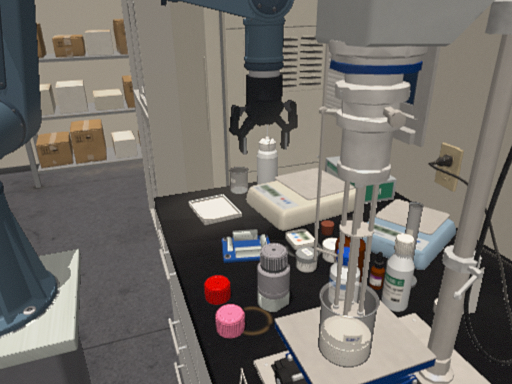

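The scene picture shows the vessel with its grey knurled cap at (310,255), the blue holder at (260,238) and the tray at (205,214). Things that could be taken for the cap: the grey one on the vessel (310,238), the red one (268,274) and the pink one (296,292). I choose the grey one. The close crop checks that and the foot's yaw.

```bash
python3 - <<'E'
from h import *
T=tool();P=pose('wrist',T);im=ctrl.camera('wrist');cv2.imwrite('pics/wr1.png',im)
print(np.array(ctrl.camera_params('wrist')['hand_eye']).round(3),ctrl.camera_params('wrist')['mtx'])
for n in ['holder_seat','holder_mouth','vessel_center','cap_center']:
    for d in ctrl.landmark_of('wrist',n)[:2]: print(n,round(d['conf'],2),w(P,d['point']).round(4))
a=cv2.imread('pics/scene1.png')[215:315,230:350];b=cv2.imread('pics/side1.png')[225:345,195:315]
r=lambda x,s:cv2.resize(x,s,interpolation=cv2.INTER_CUBIC)
cv2.imwrite('pics/c1.png',np.vstack([np.hstack([r(a,(396,300)),r(b,(300,300))]),r(im,(696,522))[:290]*0+r(im,(696,290))]))
E
```

```text
[[-0.001 -0.311  0.95  -0.143]
 [ 1.    -0.001  0.001  0.001]
 [ 0.001  0.95   0.311 -0.08 ]
 [ 0.     0.     0.     1.   ]] [[301.82671975   0.         254.44808992]
 [  0.         301.82671975 188.75932395]
 [  0.           0.           1.        ]]
holder_seat 0.79 [0.53   0.0086 0.0093]
holder_mouth 0.93 [0.5298 0.0008 0.0314]
vessel_center 0.7 [ 0.5145 -0.1964  0.0613]
vessel_center 0.34 [ 6.475e-01 -2.352e-01  2.000e-04]
cap_center 0.91 [ 0.4163 -0.1426  0.0169]
cap_center 0.62 [ 0.418  -0.2332  0.0167]
```

View pics/c1.png

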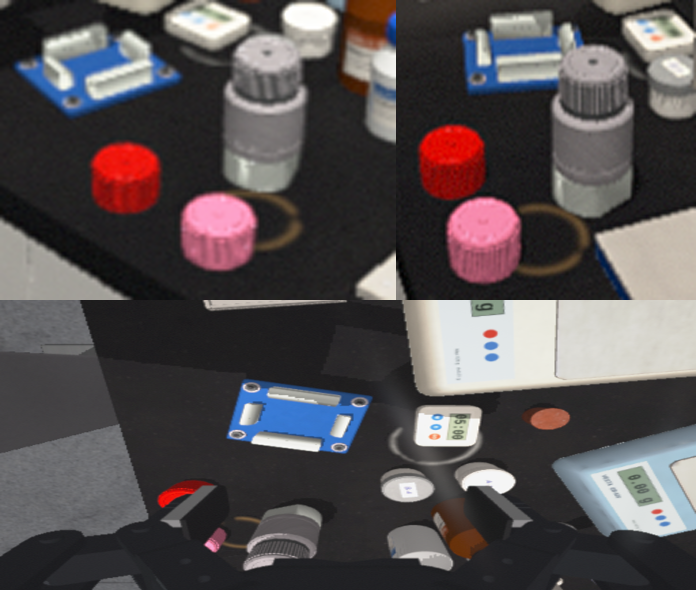

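The wrist view, like the crop, shows the grey-capped vessel near the lower edge, a flat on its foot facing roughly +y, and the holder slightly yawed. I'm moving for a better oblique look at the foot.

Call:
carry_out(motion=[0,0,0,0.02,-0.02,0.02,-1,0,0,0,0.02,-0.02,0.02,-1,0,0,0,0.02,-0.015,0.02,-1,0,0,0,0.01,0,0,-1,0,0,0,0,0,0,-1,0,0,0,0,0,0,-1])

```text
time_s: 2.15
eef_pos: [0.5205, -0.0611, 0.1608]
eef_rot: [0.502, 0.501, 0.499, -0.499]
wrist_force: [0.3, 0.0, 0.2]
opening: 1.0
```

```bash
cat >> h.py <<'E'
def ground(P,uv,z,cam='wrist'):
    K=np.array(ctrl.camera_params(cam)['mtx']); uv=np.atleast_2d(uv).astype(float)
    d=np.c_[uv,np.ones(len(uv))]@np.linalg.inv(K).T@P[:3,:3].T
    return P[:3,3]+d*((z-P[2,3])/d[:,2])[:,None]
E
python3 - <<'E'
from h import *
b=cv2.imread('pics/wr1.png');ob=ctrl.get_obs()
print(ob['eef_pos'])
T0=np.array([[0,1,0,.575],[0,0,-1,0],[-1,0,0,.231],[0,0,0,1.]])
hsv=cv2.cvtColor(b,cv2.COLOR_BGR2HSV)
m=cv2.inRange(hsv,(105,120,60),(125,255,255));m[:, :150]=0;m[:,280:]=0;m[310:]=0
c=max(cv2.findContours(m,0,2)[0],key=cv2.contourArea)
P=pose('wrist',T0);g=ground(P,c[:,0],.01)[:,:2]
r=cv2.minAreaRect((g*1000).astype(np.float32));print('holder',r)
T=tool();P=pose('wrist',T);im=ctrl.camera('wrist');cv2.imwrite('pics/wr2.png',im)
for n in ['holder_seat','holder_mouth','vessel_center','vessel_foot','vessel_shoulder','cap_center']:
    for d in ctrl.landmark_of('wrist',n)[:2]: print(n,round(d['conf'],2),w(P,d['point']).round(4),pix('wrist',P,w(P,d['point'])).round(0))
E
```

```text
[ 0.52050584 -0.06109897  0.16084267]
holder ((532.5904541015625, 2.5310096740722656), (100.89506530761719, 115.9711685180664), 76.3366470336914)
holder_seat 0.93 [0.5314 0.0047 0.01  ] [263. 105.]
holder_mouth 0.56 [0.5296 0.0016 0.0292] [262. 110.]
holder_mouth 0.24 [ 0.6681 -0.0093 -0.0023] [400. 119.]
vessel_center 0.65 [ 0.516  -0.1962  0.0597] [248. 318.]
vessel_foot 0.67 [ 0.5218 -0.1936  0.0128] [253. 286.]
cap_center 0.94 [ 0.4187 -0.2328  0.017 ] [165. 317.]
cap_center 0.89 [ 0.4173 -0.1425  0.0192] [155. 249.]
```

View pics/wr2.png

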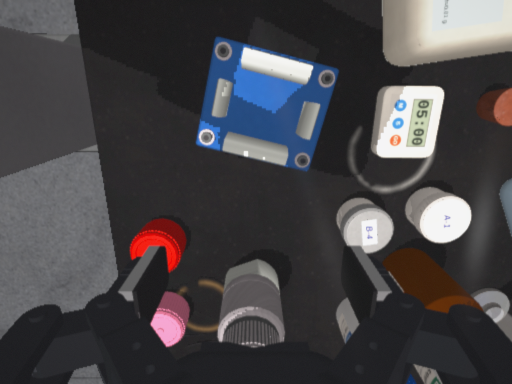

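The picture shows the holder at about (268,105), yawed, and the vessel at (252,310) with its foot's two visible facets at (250,270). I'll fit the foot's base outline for its yaw.

```bash
python3 - <<'E'
from h import *
b=cv2.imread('pics/wr2.png');P=pose('wrist')
hsv=cv2.cvtColor(b,cv2.COLOR_BGR2HSV)
m=cv2.inRange(hsv,(105,120,40),(125,255,255));m[:,:180]=0;m[:,350:]=0;m[180:]=0
c=np.vstack([x for x in cv2.findContours(m,0,2)[0] if cv2.contourArea(x)>30])
print('holder',cv2.minAreaRect((ground(P,c[:,0],.01)[:,:2]*1000).astype(np.float32)))
# foot base upper boundary per column
pts=[]
for u in range(218,290):
    col=b[245:300,u].astype(int).max(1)
    i=np.where(col>70)[0]
    if len(i): pts.append((u,245+i[0]))
pts=np.array(pts);g=ground(P,pts,0)[:,:2]
for p,q in list(zip(pts,g*1000))[::4]: print(p,q.round(0))
np.save('foot.npy',g)
cv2.imwrite('pics/foot.png',cv2.resize(b[240:350,200:310],(770,590)[:2][::1] if 0 else (600,600),interpolation=cv2.INTER_CUBIC))
E
```

```text
holder ((532.1678466796875, 2.2164382934570312), (99.8774185180664, 115.76907348632812), 76.30154418945312)
[218 283] [ 480. -198.]
[222 286] [ 485. -202.]
[226 274] [ 490. -186.]
[230 268] [ 495. -178.]
[234 267] [ 499. -177.]
[238 265] [ 504. -174.]
[242 264] [ 509. -173.]
[246 263] [ 513. -171.]
[250 261] [ 518. -169.]
[254 260] [ 523. -167.]
[258 259] [ 527. -166.]
[262 261] [ 532. -169.]
[266 263] [ 536. -171.]
[270 266] [ 541. -175.]
[274 270] [ 546. -181.]
[278 281] [ 551. -196.]
```

View pics/foot.png

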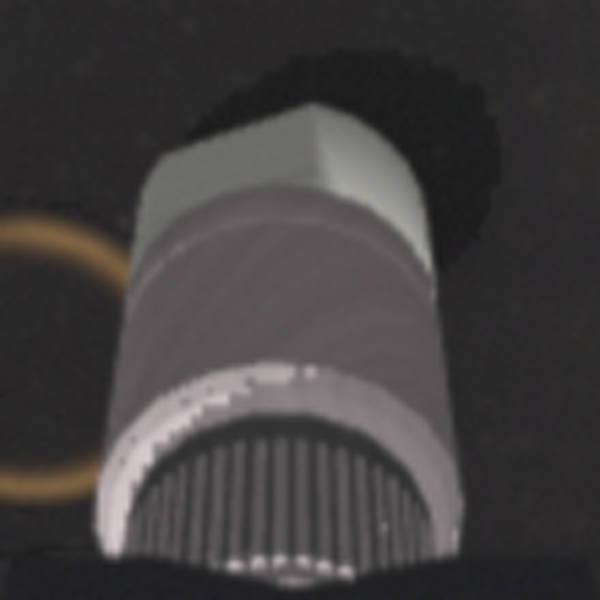

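Base outline gives a flat at about +20.5° with a 34 mm chord, as described. The holder yaw is -13.7° with its centre at (0.5323, 0.0024). The vessel is at (0.518, -0.195). Moving over it now.

Call:
carry_out(motion=[0,0,0,-0.01,-0.002,0.034,-1,0,0,0,0,0,0.034,-1,0,0,0,0,0,0.034,-1,0,0,0,0,0,0.032,-1,0,0,0,0,0,0,-1,0,0,0,0,0,0,-1])

```text
time_s: 3.1
eef_pos: [0.5203, -0.1983, 0.173]
eef_rot: [0.504, 0.5, 0.499, -0.497]
wrist_force: [-0.3, 1.0, 0.6]
opening: 1.001
```

```bash
python3 - <<'E'
from h import *
o=ctrl.get_obs();print(o['time_s'],o['q'],tool().round(4))
T=tool();P=pose('wrist',T);im=ctrl.camera('wrist');cv2.imwrite('pics/wr3.png',im)
for c in ['scene','side']:
    ctrl.camera(c);Q=pose(c)
    for n in ['vessel_center','vessel_shoulder','cap_center']:
        for d in ctrl.landmark_of(c,n)[:1]: print(c,n,round(d['conf'],2),w(Q,d['point']).round(4))
E
```

```text
3.1 [-0.57887187  0.1943937   1.71491078  0.00299252  1.22453325 -0.58631141] [[ 0.008   0.9999  0.0064  0.5203]
 [-0.0019  0.0064 -1.     -0.1983]
 [-1.      0.008   0.0019  0.173 ]
 [ 0.      0.      0.      1.    ]]
scene vessel_center 0.7 [ 0.5154 -0.1917  0.0578]
scene vessel_shoulder 0.91 [ 0.5229 -0.19    0.0853]
scene cap_center 0.96 [ 0.512  -0.1938  0.1052]
side vessel_center 0.66 [ 0.5155 -0.1958  0.0599]
side vessel_shoulder 0.95 [ 0.5135 -0.1914  0.0838]
side cap_center 0.98 [ 0.416  -0.2332  0.0186]
```

Call:
carry_out(motion=[0,0.1,-0.46,0,-0.002,-0.004,-1,0,0,0,0.02,0,0,-1,0,0,0,0.03,0,0,-1,0,0,0,0.03,0,0,-1,0,0,0,0.02,0,0,-1,0,0,0,0.01,0,0,-1,0,0,0,0,0,0,-1,0,0,0,0,0,0,-1])

```text
time_s: 4.35
eef_pos: [0.5199, -0.1916, 0.062]
eef_rot: [0.504, 0.497, 0.502, -0.497]
wrist_force: [0.2, -0.8, -0.1]
opening: 1.001
```

Call:
carry_out(motion=[0,0,0,0.005,-0.001,0.003,-1,0,0,0,0.004,0,0,-1,0,0,0,0,0,0,0,0,0,0,0,0,0,1,0,0,0,0,0,0,1,0,0,0,0,0,0,1,0,0,0,0,0,0,1,0,0,0,0,0,0,1])

```text
time_s: 5.15
eef_pos: [0.52, -0.1963, 0.0563]
eef_rot: [0.505, 0.497, 0.5, -0.497]
wrist_force: [-1.0, 0.1, -0.8]
opening: 0.708
```

```bash
python3 - <<'E'
from h import *
o=ctrl.get_obs();print(o['time_s'],o['opening'],o['wrist_force'],o['eef_pos']);print(tool().round(4))
b=ctrl.camera('side')[130:330,170:370]; c=ctrl.camera('wrist')
cv2.imwrite('pics/g1.png',np.hstack([cv2.resize(b,(400,400)),cv2.resize(c,(400,400))]))
E
```

```text
5.15 0.7081978676170854 [-1.0353853   0.11259939 -0.78356998] [ 0.52001031 -0.19632843  0.05632082]
[[ 0.0043  0.9999  0.0111  0.52  ]
 [-0.0053  0.0111 -0.9999 -0.1963]
 [-1.      0.0043  0.0054  0.0563]
 [ 0.      0.      0.      1.    ]]
```

View pics/g1.png

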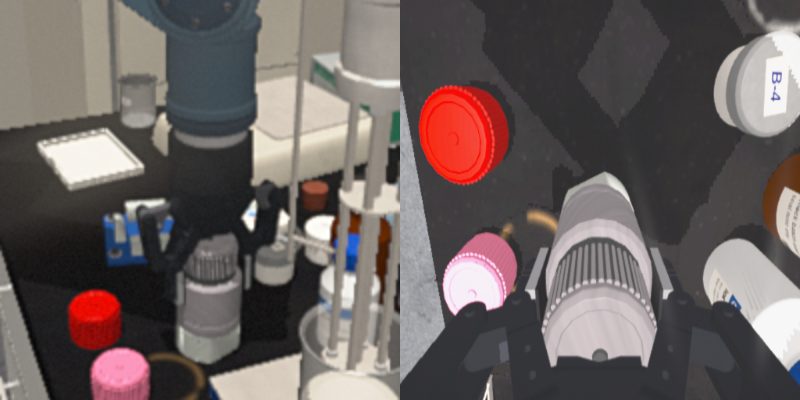

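Closed on the body at opening 0.708 (60 mm). The picture shows pads on the grey body (left crop (208,280)), with the cap untouched and the foot's apex visible. Lifting and turning clockwise about 34°.

Call:
carry_out(motion=[0,0,0,-0.01,0,0,1,0,0,0,-0.02,0,0,1,0,0,0,-0.02,0,0,1,0,0,0,-0.02,0,0,1,8,0,0,0,0,0,1,8,0,0,0,0,0,1,8,0,0,0,0,0,1,8,0,0,0,0,0,1,0,0,0,0,0,0,1,0,0,0,0,0,0,1])

```text
time_s: 6.25
eef_pos: [0.5121, -0.1904, 0.1239]
eef_rot: [-0.337, -0.616, -0.345, 0.622]
wrist_force: [-0.3, -0.0, -7.9]
opening: 0.702
```

```bash
cat >> h.py <<'E'
def go(xyz,yaw=None):
    "tool-frame rotvec(deg) and shift to reach xyz pointing down with tool y at yaw(deg)"
    T=tool(); o=ctrl.get_obs(); cy=np.degrees(np.arctan2(T[1,1],T[0,1]))
    y=np.radians(cy if yaw is None else yaw); X=np.array([0,0,-1.]);Y=np.array([np.cos(y),np.sin(y),0])
    G=np.c_[X,Y,np.cross(X,Y)]
    print('t',o['time_s'],'pos',T[:3,3].round(4),'yaw',cy.round(2),'open',round(o['opening'],3),'F',np.round(o['wrist_force'],1),'q',np.round(o['q'],2))
    print('rot',R.from_matrix(T[:3,:3].T@G).as_rotvec(degrees=True).round(2),'shift',(T[:3,:3].T@(np.array(xyz)-T[:3,3])).round(4))
E
python3 -c "
from h import *
go([.5323,.0024,.126],-33.6)"
```

```text
t 6.25 pos [ 0.5121 -0.1904  0.1239] yaw -32.3 open 0.702 F [-0.3 -0.  -7.9] q [-0.57  0.25  1.76 -0.    1.15 -0.01]
rot [1.3  0.11 0.81] shift [-0.0012 -0.086  -0.1737]
```

Call:
carry_out(motion=[1.3,0.1,0.8,-0.005,-0.014,-0.028,1,0,0,0,0,-0.014,-0.029,1,0,0,0,0,-0.014,-0.029,1,0,0,0,0,-0.014,-0.029,1,0,0,0,0,-0.014,-0.029,1,0,0,0,0,-0.01,-0.02,1,0,0,0,0,0,0,1,0,0,0,0,0,0,1])

```text
time_s: 7.05
eef_pos: [0.5325, -0.0028, 0.1276]
eef_rot: [-0.341, -0.618, -0.343, 0.62]
wrist_force: [0.9, -0.7, -6.9]
opening: 0.705
```

```bash
python3 - <<'E'
from h import *
go([.5323,.0024,.115],-33.6)
T=tool();P=pose('wrist',T);c=ctrl.camera('wrist')
for n in ['vessel_center','vessel_foot','vessel_shoulder','cap_center']:
    for d in ctrl.landmark_of('wrist',n)[:1]: print(n,round(d['conf'],2),(w(P,d['point'])-T[:3,3]).round(4))
for s in ['scene','side']:
    im=ctrl.camera(s);Q=pose(s)
    for n in ['vessel_center','vessel_foot','vessel_shoulder','cap_center','holder_seat','holder_mouth']:
        for d in ctrl.landmark_of(s,n)[:1]: print(s,n,round(d['conf'],2),w(Q,d['point']).round(4))
cv2.imwrite('pics/wr4.png',c)
cv2.imwrite('pics/g2.png',np.hstack([cv2.resize(im[150:300,170:320],(380,380),interpolation=2),cv2.resize(c[130:384,129:383],(380,380),interpolation=2)]))
E
```

```text
t 7.05 pos [ 0.5325 -0.0028  0.1276] yaw -32.21 open 0.705 F [ 0.9 -0.7 -6.9] q [-0.23  0.21  1.8  -0.    1.14  0.33]
rot [1.39 0.09 0.25] shift [ 0.0126 -0.0029 -0.0043]
cap_center 0.95 [0.0048 0.0027 0.0493]
scene vessel_center 0.81 [ 0.5309 -0.0012  0.129 ]
scene vessel_foot 0.59 [ 0.5316 -0.0007  0.0862]
scene vessel_shoulder 0.68 [ 5.360e-01 -3.000e-04  1.598e-01]
scene cap_center 0.95 [ 0.4144 -0.2297  0.0196]
scene holder_seat 0.84 [0.5327 0.0007 0.0092]
scene holder_mouth 0.76 [0.5309 0.0015 0.0324]
side vessel_center 0.92 [ 0.5333 -0.0011  0.1332]
side vessel_foot 0.61 [ 0.5354 -0.0058  0.0868]
side vessel_shoulder 0.72 [ 0.5339 -0.0009  0.1576]
side cap_center 0.76 [ 0.4133 -0.235   0.0171]
side holder_seat 0.83 [0.5322 0.0064 0.0123]
side holder_mouth 0.89 [0.5311 0.006  0.0299]
```

View pics/g2.png

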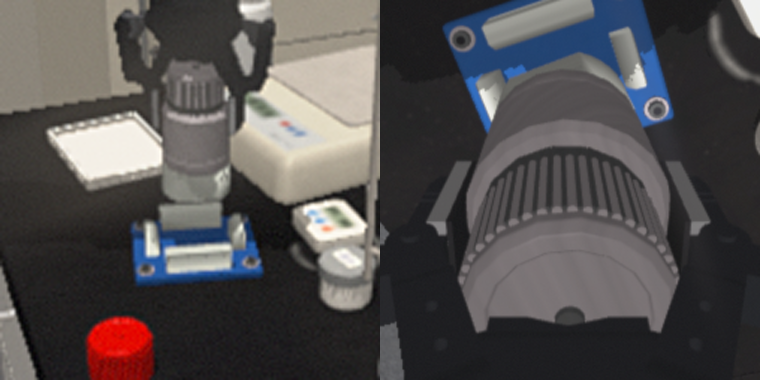

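```bash
python3 - <<'E'
from h import *
b=cv2.imread('pics/wr4.png');P=pose('wrist')
f=254/380
pts=[]
for u in range(int(129+515*f),int(129+630*f),3):
    col=b[130:220,u].astype(int); print(u,[tuple(x) for x in col[int(25):int(60):3]]) if u%4==0 and 0 else 0
e=cv2.resize(b[155:205,215:270],(770,600),interpolation=2)
cv2.imwrite('pics/e.png',e)
E
```

```text
Traceback (most recent call last):
IndexError: index 512 is out of bounds for axis 1 with size 512
```

```bash
python3 - <<'E'
from h import *
b=cv2.imread('pics/wr4.png')
cv2.imwrite('pics/e.png',cv2.resize(b[155:200,215:290],(750,450),interpolation=2))
E
```

```text
(no output)
```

View pics/e.png

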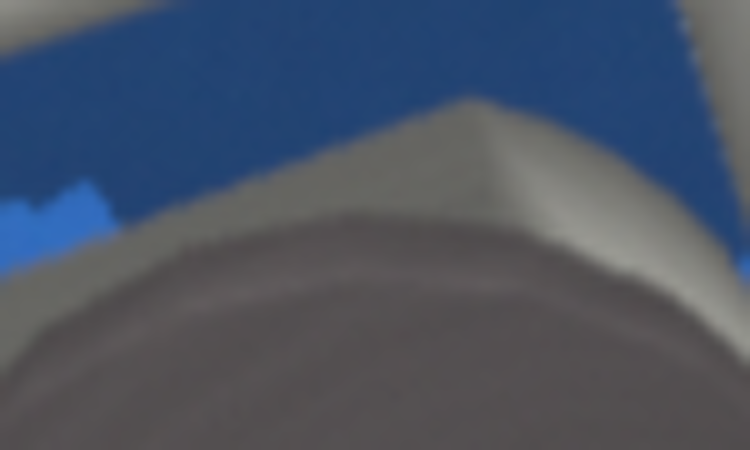

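The edge of the flat runs from pixel (215,182.5) to (261.5,164.7). I'll project it at the underside's height.

```bash
python3 - <<'E'
from h import *
P=pose('wrist')
for z in (.069,.071,.073):
    a,b=ground(P,[[215,182.5],[261.5,164.7]],z); d=b-a
    y=np.arctan2(d[1],d[0]); u=d/np.linalg.norm(d)
    corner=b; c=corner[:2]-16.9e-3*u[:2]-26e-3*np.array([-np.sin(y),np.cos(y)])
    print(z,a.round(4),b.round(4),np.degrees(y).round(2),'centre',c.round(4))
E
```

```text
0.069 [0.5206 0.0268 0.069 ] [0.5549 0.0201 0.069 ] -10.94 centre [ 0.5334 -0.0022]
0.071 [0.5212 0.0271 0.071 ] [0.5551 0.0206 0.071 ] -10.94 centre [ 0.5336 -0.0018]
0.073 [0.5217 0.0275 0.073 ] [0.5553 0.021  0.073 ] -10.94 centre [ 0.5338 -0.0013]
```

```bash
python3 -c "
from h import *
go([.5313,.0015,.097],-35)"
```

```text
t 8.0 pos [ 0.5328 -0.0033  0.1278] yaw -32.43 open 0.71 F [-0.2  0.5 -7.3] q [-0.23  0.21  1.8   0.    1.14  0.34]
rot [2.57 0.06 0.22] shift [ 0.0308 -0.0037 -0.0033]
```

Call:
carry_out(motion=[2.6,0,0.2,0,-0.004,-0.004,1,0,0,0,0.01,0,0,1,0,0,0,0.01,0,0,1,0,0,0,0.005,0,0,1,0,0,0,0,0,0,1,0,0,0,0,0,0,1])

```text
time_s: 8.6
eef_pos: [0.5311, 0.0019, 0.0996]
eef_rot: [-0.327, -0.626, -0.327, 0.628]
wrist_force: [0.4, -0.2, -7.4]
opening: 0.708
```

```bash
python3 -c "
from h import *
go([.5313,.0015,.0665],-35)"
```

```text
t 8.6 pos [0.5311 0.0019 0.0996] yaw -34.93 open 0.708 F [ 0.4 -0.2 -7.4] q [-0.22  0.25  1.82 -0.    1.08  0.39]
rot [0.07 0.12 0.09] shift [0.0331 0.0004 0.0002]
```

Well aligned. Lowering.

Call:
carry_out(motion=[0,0,0,0.008,0,0,1,0,0,0,0.008,0,0,1,0,0,0,0.006,0,0,1,0,0,0,0.005,0,0,1,0,0,0,0.003,0,0,1,0,0,0,0.002,0,0,1,0,0,0,0,0,0,1,0,0,0,0,0,0,1])

```text
time_s: 9.4
eef_pos: [0.5325, 0.0017, 0.0668]
eef_rot: [-0.327, -0.627, -0.327, 0.627]
wrist_force: [0.8, -0.5, -8.9]
opening: 0.705
```

```bash
python3 -c "
from h import *
go([.5313,.0015,.0665],-35)"
```

```text
t 9.4 pos [0.5325 0.0017 0.0668] yaw -34.91 open 0.705 F [ 0.8 -0.5 -8.9] q [-0.22  0.3   1.83 -0.    1.01  0.39]
rot [ 0.09  0.05 -0.01] shift [ 0.0003 -0.0008  0.0008]
```

Call:
carry_out(motion=[0,0,0,0.001,0,0,1,0,0,0,0.001,0,0,1,0,0,0,0,0,0,1])

```text
time_s: 9.7
eef_pos: [0.5328, 0.0017, 0.0666]
eef_rot: [-0.327, -0.627, -0.327, 0.627]
wrist_force: [0.4, 0.5, -7.9]
opening: 0.706
```

Call:
carry_out(motion=[0,0,0,0.003,0,0,1,0,0,0,0.003,0,0,1])

```text
time_s: 9.9
eef_pos: [0.5336, 0.0022, 0.0662]
eef_rot: [-0.328, -0.627, -0.327, 0.627]
wrist_force: [-16.8, 3.2, 31.8]
opening: 0.703
```

Call:
carry_out(motion=[0,0,0,-0.001,-0.001,0,1,0,0,0,0,0,0,1])

```text
time_s: 10.1
eef_pos: [0.5333, 0.0024, 0.068]
eef_rot: [0.328, 0.627, 0.327, -0.627]
wrist_force: [-0.2, -0.4, -7.4]
opening: 0.702
```

```bash
python3 - <<'E'
from h import *
go([.5313,.0015,.0665],-35)
v=[]
for s in ['scene','side']:
    im=ctrl.camera(s);Q=pose(s)
    for n in ['vessel_center','vessel_shoulder','cap_center']:
        for d in ctrl.landmark_of(s,n)[:1]: print(s,n,round(d['conf'],2),w(Q,d['point']).round(4))
    v.append(im[170:280,190:320])
    
cv2.imwrite('pics/g3.png',np.hstack([cv2.resize(x,(400,340),interpolation=2) for x in v]))
E
```

```text
t 10.1 pos [0.5333 0.0024 0.068 ] yaw -34.83 open 0.702 F [-0.2 -0.4 -7.4] q [-0.22  0.3   1.83 -0.    1.01  0.39]
rot [ 0.17  0.04 -0.14] shift [ 0.0015 -0.0011  0.0019]
scene vessel_center 0.74 [0.5325 0.0047 0.072 ]
scene vessel_shoulder 0.9 [0.5358 0.0045 0.0981]
scene cap_center 0.84 [ 0.4171 -0.2332  0.0179]
side vessel_center 0.78 [0.5352 0.0036 0.0709]
side vessel_shoulder 0.71 [0.5356 0.0065 0.0971]
side cap_center 0.76 [0.5326 0.0042 0.1162]
```

View pics/g3.png

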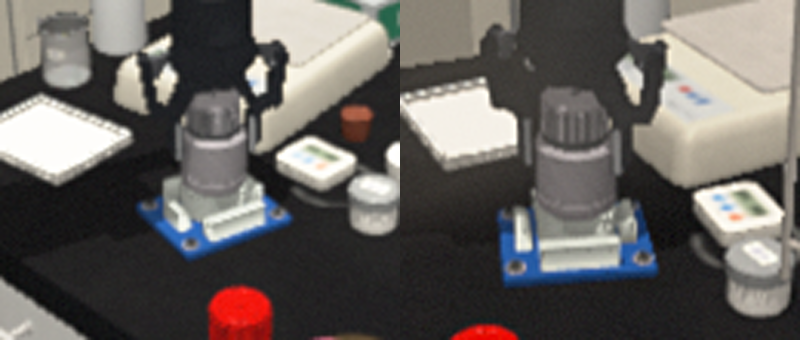

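Both views show the foot down between the cheeks, with the network's height at 71 mm (70 when seated). Lowering the last millimetre and opening.

Call:
carry_out(motion=[0,0,0,0.002,-0.001,0,1,0,0,0,0.001,0,0,1,0,0,0,0,0,0,-0.6,0,0,0,0,0,0,-0.7,0,0,0,0,0,0,-1,0,0,0,0,0,0,-1,0,0,0,0,0,0,-1,0,0,0,0,0,0,-1])

```text
time_s: 11.3
eef_pos: [0.5368, 0.0026, 0.0697]
eef_rot: [0.33, 0.629, 0.325, -0.624]
wrist_force: [0.3, 0.8, -0.0]
opening: 1.0
```

```bash
python3 - <<'E'
from h import *
go([.5323,.0024,.14],0)
for s in ['scene','side']:
    im=ctrl.camera(s);Q=pose(s)
    for n in ['vessel_center','vessel_foot','vessel_shoulder','cap_center']:
        for d in ctrl.landmark_of(s,n)[:1]: print(s,n,round(d['conf'],2),w(Q,d['point']).round(4))
E
```

```text
t 11.3 pos [0.5368 0.0026 0.0697] yaw -34.84 open 1.0 F [ 0.3  0.8 -0. ] q [-0.22  0.3   1.83 -0.    1.01  0.39]
rot [-3.484e+01 -2.000e-02 -6.000e-01] shift [-0.0704 -0.0029  0.0025]
scene vessel_center 0.88 [0.5306 0.0091 0.0683]
scene vessel_shoulder 0.64 [0.5347 0.0043 0.0948]
scene cap_center 0.79 [ 0.4207 -0.1401  0.0164]
side vessel_center 0.64 [0.5331 0.0021 0.0705]
side vessel_foot 0.96 [ 0.5366 -0.0017  0.027 ]
side vessel_shoulder 0.6 [0.5332 0.0068 0.0956]
side cap_center 0.75 [ 0.4184 -0.1371  0.0187]
```

Seated (network z 0.069, shoulder 0.095). Rising, then winding the wrist clockwise so one grip can cover the whole unscrewing.

Call:
carry_out(motion=[0,0,-0.6,-0.015,-0.003,0,-1,0,0,0,-0.03,0,0,-1,0,0,0,-0.025,0,0,-1,0,0,0,0,0,0,-1,0,0,0,0,0,0,-1])

```text
time_s: 12.3
eef_pos: [0.5327, 0.0045, 0.1404]
eef_rot: [-0.326, -0.627, -0.329, 0.627]
wrist_force: [0.4, 0.8, 0.2]
opening: 1.001
```

```bash
python3 -c "
from h import *
go([.533,.0035,.14],-140)"
```

```text
t 12.3 pos [0.5327 0.0045 0.1404] yaw -34.84 open 1.001 F [0.4 0.8 0.2] q [-0.22  0.19  1.79  0.    1.16  0.39]
rot [105.16   0.15   0.29] shift [0.0004 0.0008 0.0006]
```

Call:
carry_out(motion=[8.5,0,0,0,0,0,-1,8.5,0,0,0,0,0,-1,8.5,0,0,0,0,0,-1,8.5,0,0,0,0,0,-1,8.5,0,0,0,0,0,-1,8.5,0,0,0,0,0,-1,0,0,0,0,0,0,-1])

```text
time_s: 13.0
eef_pos: [0.5278, 0.0054, 0.1317]
eef_rot: [-0.017, -0.702, -0.023, 0.712]
wrist_force: [-0.1, 0.7, 0.2]
opening: 1.003
```

```bash
python3 -c "
from h import *
go([.533,.0035,.14],-140)"
```

```text
t 13.0 pos [0.5278 0.0054 0.1317] yaw -86.76 open 1.003 F [-0.1  0.7  0.2] q [-0.22  0.2   1.8   0.    1.16  1.3 ]
rot [5.324e+01 9.500e-01 3.000e-02] shift [-0.0084  0.0021 -0.005 ]
```

Call:
carry_out(motion=[0,0.9,0,-0.008,0.002,-0.005,-1,0,0,0,0,0,0,-1,8.5,0,0,-0.001,0,0,-1,8.5,0,0,-0.001,0,0,-1,8.5,0,0,-0.001,0,0,-1,8.5,0,0,-0.001,0,0,-1,8.5,0,0,-0.001,0,0,-1,8.5,0,0,-0.001,0,0,-1,0,0,0,0,0,0,-1])

```text
time_s: 13.9
eef_pos: [0.5331, 0.0031, 0.1452]
eef_rot: [0.29, -0.646, 0.284, 0.647]
wrist_force: [0.4, 1.2, 0.2]
opening: 1.002
```

```bash
python3 - <<'E'
from h import *
go([.533,.0035,.14],-140)
T=tool();P=pose('wrist',T);c=ctrl.camera('wrist');cv2.imwrite('pics/wr5.png',c)
for n in ['vessel_shoulder','cap_center','holder_seat','tray_in','vessel_center','holder_mouth']:
    for d in ctrl.landmark_of('wrist',n)[:2]: print(n,round(d['conf'],2),w(P,d['point']).round(4))
E
```

```text
t 13.9 pos [0.5331 0.0031 0.1452] yaw -137.91 open 1.002 F [0.4 1.2 0.2] q [-0.22  0.18  1.79  0.01  1.17  2.18]
rot [2.1  0.28 0.39] shift [ 0.0052 -0.0001  0.0003]
cap_center 0.59 [ 0.4178 -0.1418  0.0204]
cap_center 0.55 [0.5362 0.0059 0.1119]
```

View pics/wr5.png

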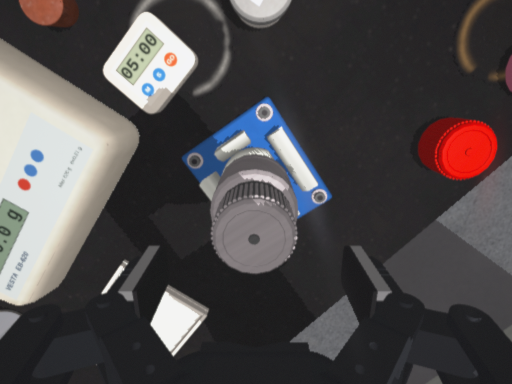

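The picture shows the cap's top with its centre dot at (254,239) between the open jaws and the vessel upright in the holder. I'll project the dot at z = 0.131.

```bash
python3 - <<'E'
from h import *
c=ground(pose('wrist'),[254,239],.131)[0];print(c)
go([c[0],c[1],.0975],-140)
E
```

```text
[0.53307367 0.00495876 0.131     ]
t 14.25 pos [0.5329 0.0032 0.1449] yaw -137.83 open 0.999 F [-0.4 -1.  -0.8] q [-0.22  0.18  1.79  0.01  1.17  2.18]
rot [2.17 0.32 0.36] shift [ 0.0474 -0.001   0.0009]
```

Call:
carry_out(motion=[0,0.3,0.3,0.012,-0.001,0.001,-1,0,0,0,0.015,0,0,-1,0,0,0,0.012,0,0,-1,0,0,0,0.006,0,0,-1,0,0,0,0,0,0,-1,0,0,0,0,0,0,-1])

```text
time_s: 14.85
eef_pos: [0.5323, 0.0053, 0.0955]
eef_rot: [0.285, -0.647, 0.286, 0.647]
wrist_force: [1.6, 0.7, 0.6]
opening: 1.001
```

```bash
python3 -c "
from h import *
go([.5331,.005,.0975],-140)"
```

```text
t 14.85 pos [0.5323 0.0053 0.0955] yaw -137.63 open 1.001 F [1.6 0.7 0.6] q [-0.21  0.25  1.82 -0.    1.07  2.19]
rot [ 2.37  0.03 -0.03] shift [-0.002  -0.0003 -0.0008]
```

Call:
carry_out(motion=[0,0,0,-0.003,0,0,-1,0,0,0,0,0,0,0,0,0,0,0,0,0,1,0,0,0,0,0,0,1,0,0,0,0,0,0,1,0,0,0,0,0,0,1,0,0,0,0,0,0,1])

```text
time_s: 15.55
eef_pos: [0.5334, 0.0047, 0.1009]
eef_rot: [-0.285, 0.648, -0.286, -0.646]
wrist_force: [0.7, -0.5, -1.8]
opening: 0.572
```

```bash
python3 -c "
from h import *
go([.5331,.005,.0975],-140)"
```

```text
t 15.55 pos [0.5334 0.0047 0.1009] yaw -137.62 open 0.572 F [ 0.7 -0.5 -1.8] q [-0.21  0.25  1.82 -0.    1.08  2.19]
rot [ 2.38 -0.13  0.05] shift [0.0034 0.0001 0.0004]
```

Call:
carry_out(motion=[-8,0,0,-0.0004,0,0,1,-8,0,0,-0.0004,0,0,1,-8,0,0,-0.0004,0,0,1])

```text
time_s: 15.85
eef_pos: [0.533, 0.0049, 0.1015]
eef_rot: [-0.14, 0.694, -0.14, -0.693]
wrist_force: [-0.8, -0.4, -1.6]
opening: 0.568
```

```bash
python3 -c "
from h import *
go([.5331,.005,.0975],-140)"
```

```text
t 15.85 pos [0.533  0.0049 0.1015] yaw -112.87 open 0.568 F [-0.8 -0.4 -1.6] q [-0.21  0.24  1.82 -0.    1.08  1.76]
rot [27.13 -0.09  0.  ] shift [ 0.004  -0.0001 -0.    ]
```

Turning freely with tiny forces. Continuing.

Call:
carry_out(motion=[-8.5,0,0,-0.0005,0,0,1,-8.5,0,0,-0.0005,0,0,1,-8.5,0,0,-0.0005,0,0,1,-8.5,0,0,-0.0005,0,0,1,-8.5,0,0,-0.0005,0,0,1,-8.5,0,0,-0.0005,0,0,1])

```text
time_s: 16.45
eef_pos: [0.533, 0.0049, 0.1037]
eef_rot: [0.176, 0.685, 0.175, -0.685]
wrist_force: [0.4, -0.0, -0.4]
opening: 0.57
```

```bash
python3 -c "
from h import *
go([.533,.0049,.1045],-70)"
```

```text
t 16.45 pos [0.533  0.0049 0.1037] yaw -61.29 open 0.57 F [ 0.4 -0.  -0.4] q [-0.21  0.24  1.82 -0.    1.08  0.86]
rot [ 8.71 -0.05 -0.07] shift [-0.0008 -0.      0.    ]
```

Call:
carry_out(motion=[-8.5,0,0,-0.0005,0,0,1,-8.5,0,0,-0.0005,0,0,1,-8.5,0,0,-0.0005,0,0,1,-8.5,0,0,-0.0005,0,0,1,-8.5,0,0,-0.0005,0,0,1,-8.5,0,0,-0.0005,0,0,1,-8.5,0,0,-0.0005,0,0,1,-8.5,0,0,-0.0005,0,0,1])

```text
time_s: 17.25
eef_pos: [0.5332, 0.0054, 0.107]
eef_rot: [0.532, 0.467, 0.531, -0.466]
wrist_force: [0.6, 1.2, -1.2]
opening: 0.571
```

```bash
python3 -c "
from h import *
go([.533,.0049,.108],-70)"
```

```text
t 17.25 pos [0.5332 0.0054 0.107 ] yaw 7.47 open 0.571 F [ 0.6  1.2 -1.2] q [-0.21  0.24  1.81  0.    1.09 -0.34]
rot [ 7.747e+01 -7.000e-02 -8.000e-02] shift [-0.001  -0.0003  0.0005]
```

Call:
carry_out(motion=[-8.5,0,0,-0.0005,0,0,1,-8.5,0,0,-0.0005,0,0,1,-8.5,0,0,-0.0005,0,0,1,-8.5,0,0,-0.0005,0,0,1,-8.5,0,0,-0.0005,0,0,1,-8.5,0,0,-0.0005,0,0,1,-8.5,0,0,-0.0005,0,0,1,-8.5,0,0,-0.0005,0,0,1])

```text
time_s: 18.05
eef_pos: [0.5323, 0.0062, 0.1104]
eef_rot: [0.702, 0.085, 0.702, -0.084]
wrist_force: [-0.4, 0.1, -0.7]
opening: 0.573
```

```bash
python3 -c "
from h import *
go([.533,.0049,.108],80)"
```

```text
t 18.05 pos [0.5323 0.0062 0.1104] yaw 76.22 open 0.573 F [-0.4  0.1 -0.7] q [-0.21  0.23  1.81  0.    1.1  -1.54]
rot [-3.78 -0.05 -0.1 ] shift [ 0.0023 -0.0011  0.001 ]
```

Call:
carry_out(motion=[-8.5,0,0,-0.0005,0,0,1,-8.5,0,0,-0.0005,0,0,1,-8.5,0,0,-0.0005,0,0,1,-8.5,0,0,-0.0005,0,0,1,-8.5,0,0,-0.0005,0,0,1])

```text
time_s: 18.55
eef_pos: [0.5317, 0.0056, 0.1126]
eef_rot: [0.684, -0.178, 0.685, 0.179]
wrist_force: [-0.3, -1.1, -0.5]
opening: 0.57
```

Call:
carry_out(motion=[0,0,0,-0.003,0,0,1,0,0,0,-0.003,0,0,1])

```text
time_s: 18.75
eef_pos: [0.5313, 0.0056, 0.1182]
eef_rot: [0.684, -0.177, 0.685, 0.178]
wrist_force: [0.1, 0.3, -0.7]
opening: 0.57
```

```bash
python3 - <<'E'
from h import *
go([.533,.0049,.108],80)
for s in ['scene','side']:
    ctrl.camera(s);Q=pose(s)
    for n in ['vessel_center','vessel_shoulder','cap_center']:
        for d in ctrl.landmark_of(s,n)[:2]: print(s,n,round(d['conf'],2),w(Q,d['point']).round(4))
E
```

```text
t 18.75 pos [0.5313 0.0056 0.1182] yaw 119.06 open 0.57 F [ 0.1  0.3 -0.7] q [-0.21  0.22  1.81  0.    1.12 -2.29]
rot [39.06 -0.16 -0.1 ] shift [ 0.0102 -0.0015  0.0011]
scene vessel_center 0.62 [0.5328 0.0077 0.0686]
scene vessel_shoulder 0.91 [0.535  0.0016 0.0967]
scene cap_center 0.81 [ 0.4188 -0.1409  0.0171]
scene cap_center 0.67 [0.5322 0.0084 0.1317]
side vessel_center 0.69 [0.5351 0.0042 0.0684]
side vessel_shoulder 0.67 [0.5358 0.0063 0.0971]
side cap_center 0.91 [0.5315 0.0074 0.1348]
side cap_center 0.85 [ 0.4143 -0.2337  0.0179]
```

The cap is free: it rose 17 mm, with no pull and the vessel still seated at z 0.0685. Lifting straight up.

Call:
carry_out(motion=[0,0,0,-0.01,0,0,1,0,0,0,-0.015,0,0,1,0,0,0,-0.02,0,0,1,0,0,0,-0.02,0,0,1,0,0,0,0,0,0,1,0,0,0,0,0,0,1])

```text
time_s: 19.75
eef_pos: [0.5311, 0.0057, 0.187]
eef_rot: [0.683, -0.177, 0.685, 0.179]
wrist_force: [0.5, -0.1, -1.5]
opening: 0.569
```

```bash
python3 - <<'E'
from h import *
for s in ['scene','side']:
    im=ctrl.camera(s);Q=pose(s)
    for n in ['vessel_center','vessel_shoulder','cap_center','tray_in']:
        for d in ctrl.landmark_of(s,n)[:2]: print(s,n,round(d['conf'],2),w(Q,d['point']).round(4))
    b=cv2.imread(f'pics/{s}1.png'); t=[d for d in ctrl.trace(s,'tray_in')][:1]
    m=t[0]['pixels'].astype(np.uint8) if t else None
    if m is not None:
        c=max(cv2.findContours(m,0,2)[0],key=cv2.contourArea)
        r=cv2.minAreaRect((ground(Q,c[:,0],.008,s)[:,:2]*1000).astype(np.float32));print(s,'tray',r)
go([.5115,.236,.18])
E
```

```text
scene vessel_center 0.72 [0.5305 0.0074 0.0691]
scene vessel_shoulder 0.62 [0.5353 0.0028 0.0955]
scene cap_center 0.85 [ 0.4202 -0.1409  0.0175]
scene cap_center 0.73 [ 0.4184 -0.2326  0.0218]
scene tray_in 0.73 [0.512  0.2361 0.0073]
scene tray ((512.5055541992188, 233.1062774658203), (124.5387954711914, 159.95774841308594), 3.8515067100524902)
side vessel_center 0.56 [0.5354 0.0035 0.0697]
side vessel_shoulder 0.74 [0.532  0.006  0.0967]
side cap_center 0.65 [ 0.4197 -0.1393  0.0188]
side cap_center 0.62 [ 0.4132 -0.2357  0.014 ]
side tray_in 0.89 [0.5105 0.2318 0.0095]
side tray ((512.0171508789062, 230.153564453125), (115.01921081542969, 160.14012145996094), 5.620323657989502)
t 20.35 pos [0.5311 0.0057 0.1867] yaw 119.16 open 0.568 F [ 0.2 -0.3 -1.9] q [-0.21  0.13  1.76  0.    1.26 -2.29]
rot [ 0.   -0.18 -0.2 ] shift [0.0071 0.2106 0.0951]
```

Call:
carry_out(motion=[0,0,0,0,0.02,0.009,1,0,0,0,0,0.035,0.016,1,0,0,0,0,0.035,0.016,1,0,0,0,0,0.035,0.016,1,0,0,0,0,0.035,0.016,1,0,0,0,0,0.03,0.013,1,0,0,0,0,0.015,0.007,1,0,0,0,0,0,0,1,0,0,0,0,0,0,1])

```text
time_s: 21.25
eef_pos: [0.5128, 0.2374, 0.187]
eef_rot: [0.684, -0.176, 0.685, 0.178]
wrist_force: [0.0, 0.8, -1.4]
opening: 0.567
```

```bash
python3 -c "
from h import *
go([.512,.235,.03])"
```

```text
t 21.25 pos [0.5128 0.2374 0.187 ] yaw 119.0 open 0.567 F [ 0.   0.8 -1.4] q [ 0.22  0.2   1.67  0.    1.27 -1.85]
rot [ 0.   -0.11 -0.13] shift [ 0.157  -0.0021 -0.0015]
```

Call:
carry_out(motion=[0,-0.1,-0.1,0.02,-0.002,-0.001,1,0,0,0,0.035,0,0,1,0,0,0,0.035,0,0,1,0,0,0,0.03,0,0,1,0,0,0,0.02,0,0,1,0,0,0,0.01,0,0,1,0,0,0,0,0,0,1,0,0,0,0,0,0,1])

```text
time_s: 22.05
eef_pos: [0.5181, 0.2271, 0.0351]
eef_rot: [0.687, -0.175, 0.683, 0.173]
wrist_force: [0.3, 0.7, -1.5]
opening: 0.572
```

```bash
python3 - <<'E'
from h import *
go([.512,.235,.0105])
im=ctrl.camera('scene');jm=ctrl.camera('side')
for s in ['scene','side']:
    Q=pose(s)
    for n in ['cap_center']:
        for d in ctrl.landmark_of(s,n)[:3]: print(s,n,round(d['conf'],2),w(Q,d['point']).round(4))
E
```

```text
t 22.05 pos [0.5181 0.2271 0.0351] yaw 118.5 open 0.572 F [ 0.3  0.7 -1.5] q [ 0.2   0.41  1.76 -0.    0.96 -1.86]
rot [0.   0.29 0.2 ] shift [ 0.0246  0.01   -0.0017]
scene cap_center 0.64 [0.5169 0.2266 0.0488]
scene cap_center 0.63 [ 0.4213 -0.1395  0.0183]
scene cap_center 0.6 [ 0.4189 -0.2326  0.0198]
side cap_center 0.95 [ 0.4169 -0.1364  0.0179]
side cap_center 0.71 [ 0.4149 -0.2332  0.0172]
side cap_center 0.31 [0.5349 0.0008 0.0252]
```

Call:
carry_out(motion=[0,0.3,0.2,0.008,0.009,-0.002,1,0,0,0,0.007,0,0,1,0,0,0,0.005,0,0,1,0,0,0,0.002,0,0,1,0,0,0,0,0,0,1])

```text
time_s: 22.75
eef_pos: [0.5128, 0.2363, 0.0135]
eef_rot: [0.687, -0.175, 0.684, 0.175]
wrist_force: [-0.1, -0.5, -1.7]
opening: 0.571
```

Call:
carry_out(motion=[0,0,0,0.001,0,0,1,0,0,0,0.001,0,0,1])

```text
time_s: 22.95
eef_pos: [0.5129, 0.2363, 0.0114]
eef_rot: [0.687, -0.175, 0.684, 0.175]
wrist_force: [0.2, -0.5, -1.9]
opening: 0.57
```

Call:
carry_out(motion=[0,0,0,0.001,0,0,1,0,0,0,0.001,0,0,1,0,0,0,0,0,0,1])

```text
time_s: 23.25
eef_pos: [0.5131, 0.2362, 0.0093]
eef_rot: [0.687, -0.175, 0.684, 0.175]
wrist_force: [-0.6, 0.9, -1.1]
opening: 0.566
```

Call:
carry_out(motion=[0,0,0,0.0015,0,0,1])

```text
time_s: 23.35
eef_pos: [0.5136, 0.2363, 0.0087]
eef_rot: [0.687, -0.175, 0.683, 0.175]
wrist_force: [-6.0, -1.6, 18.7]
opening: 0.572
```

Contact with the tray floor. Easing off half a millimetre and opening.

Call:
carry_out(motion=[0,0,0,-0.0005,0,0,1,0,0,0,0,0,0,-0.3,0,0,0,0,0,0,-0.5,0,0,0,0,0,0,-1,0,0,0,0,0,0,-1,0,0,0,0,0,0,-1])

```text
time_s: 23.95
eef_pos: [0.5146, 0.2365, 0.01]
eef_rot: [0.688, -0.175, 0.683, 0.175]
wrist_force: [-0.3, 0.0, -0.2]
opening: 0.998
```

Call:
carry_out(motion=[0,0,0,-0.01,0,0,-1,0,0,0,-0.02,0,0,-1,0,0,0,-0.03,0,0,-1,0,0,0,-0.03,0,0,-1,0,0,0,-0.03,0,0,-1,0,0,0,-0.03,0,0,-1,0,0,0,0,0,0,-1,0,0,0,0,0,0,-1])

```text
time_s: 24.75
eef_pos: [0.5129, 0.2361, 0.1695]
eef_rot: [0.688, -0.175, 0.683, 0.175]
wrist_force: [-0.2, 0.8, -0.2]
opening: 1.002
```

```bash
python3 - <<'E'
from h import *
go([.512,.235,.2]); v=[]
for s in ['scene','side']:
    im=ctrl.camera(s);Q=pose(s)
    for n in ['cap_center','vessel_center','vessel_shoulder','vessel_foot','tray_in','jar_2','timer','bottle_white','beaker_small']:
        for d in ctrl.landmark_of(s,n)[:3 if n=='cap_center' else 1]: print(s,n,round(d['conf'],2),w(Q,d['point']).round(4))
    v.append(im[160:320,170:370])
cv2.imwrite('pics/fin.png',np.hstack([cv2.resize(x,(400,320),interpolation=2) for x in v]))
E
```

```text
t 24.75 pos [0.5129 0.2361 0.1695] yaw 118.6 open 1.002 F [-0.2  0.8 -0.2] q [ 0.22  0.22  1.7   0.    1.22 -1.85]
rot [0.   0.41 0.1 ] shift [-0.0305 -0.0006 -0.0011]
scene cap_center 0.96 [ 0.4201 -0.1403  0.0174]
scene cap_center 0.6 [ 0.416  -0.2297  0.0205]
scene cap_center 0.58 [0.5126 0.2387 0.0214]
scene vessel_center 0.91 [0.5313 0.008  0.0698]
scene vessel_shoulder 0.92 [0.5336 0.0039 0.0959]
scene vessel_foot 0.84 [0.5341 0.0084 0.0258]
scene tray_in 0.95 [0.5154 0.2339 0.0058]
scene jar_2 0.66 [ 0.6314 -0.1123  0.004 ]
scene timer 0.86 [ 0.6686 -0.0138 -0.001 ]
scene bottle_white 0.88 [ 0.6478 -0.237  -0.0018]
scene beaker_small 0.84 [0.6258 0.3387 0.0018]
side cap_center 0.89 [ 0.4138 -0.2367  0.0162]
side cap_center 0.6 [ 0.4209 -0.1349  0.0178]
side cap_center 0.57 [0.5163 0.2361 0.0223]
side vessel_center 0.82 [0.5314 0.0063 0.0714]
side vessel_shoulder 0.63 [0.5312 0.0058 0.0955]
side vessel_foot 0.59 [0.5358 0.003  0.025 ]
side jar_2 0.92 [ 0.6297 -0.1107 -0.0031]
side timer 0.72 [0.5167 0.2384 0.0236]
side beaker_small 0.82 [ 0.6231  0.3398 -0.    ]
```

View pics/fin.png

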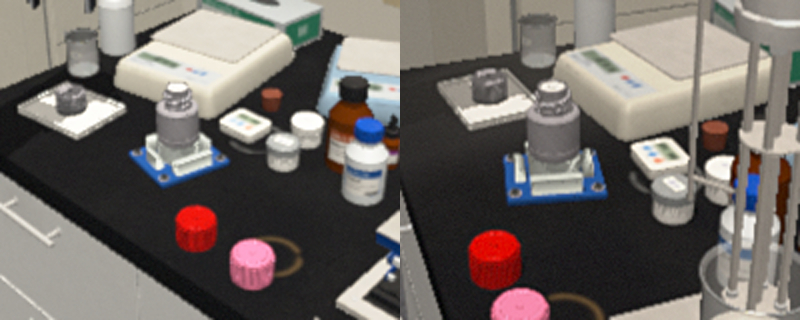

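The final crop shows the cap lying flat in the tray ((70,98) left, (490,85) right), the vessel upright in the holder with its neck bare, and the other things where they were. Handing in.

```bash
python3 -c "
from h import *
print(ctrl.hand_in())"
```

```text
the job is handed in; nothing more can be done
None
```

The job is done and handed in at about 25 s of the 72 s allowed; `hand_in` reports no verdict.

**Vessel:** I carried it by its body, turned it about 34° clockwise to line up the flats, lowered it into the holder and let go. The last network checks put vessel_center at about (0.532, 0.006, 0.070), so it is fully down. That is roughly 3–4 mm sideways from the measured holder centre of (0.532, 0.002), which agrees with the 3 mm play within measurement error and is inside the 7 mm limit.

**Cap:** I unscrewed it anticlockwise by about 257° in one grip, so no regrasp was needed. Side forces stayed around 1 N. It rose 17 mm and came free with the vessel still seated. I laid it mouth down near the middle of the tray, touching down with a brief push of about 19 N. The networks read its centre at (0.514, 0.237, 0.022) with the tray at about (0.512, 0.235, 0.006). That puts it 16 mm above the tray floor, or 18 mm taking the floor as 4 mm above the bench; both are within 14–21 mm.

**Bystanders:** The jar and beaker read within a few mm of where they started in both final views. The timer and white bottle did so in one view. I did not re-measure the wash bottle at the end, but the arm never went near it. The red and pink look-alike caps also did not move.

**Disagreements in the checks:**
- One side-camera "timer" detection was really the cap in the tray.
- The vessel-foot readings were about 2 mm high compared with the seated height.
- The vessel's y readings scattered by several mm between cameras.

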